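Close the balance's draught shield and tare the vial

TASK

The empty vial on the balance is waiting to be tared, but the glass draught shield is still open at the left and on top. With the fingertips, push the left door and the top door gently and fully shut from behind their black finger tabs (do not grip the tabs, slam the doors or shove the balance), and only then press the blue tare key all the way down and let it go. Leave the red power key, the vial on the pan and the two vials beside the balance alone.

Things in the scene. Friction and masses are not known exactly. Their poses are not given: they have to be found in the camera images.
- balance: White laboratory balance, 5 kg, loose on rubber feet: 250 mm deep, 172 wide, 196 high. Origin on the bench under its middle; x to its rear, y to its left, z up. Console at x -130 to -35 mm, 38 high, its sloping display (x -83 to -43) rising to 53; glass chamber at x -36 to 86, y -76 to 76, up to z 175, then a white column to x 120. Front pane and right door are shut and fixed.
- left_door (a joint): Left glass door, slides level along the balance's x: 0 = fully shut (forward, against its stop), up to 0.085 m = open to the rear. It stays where it is left; moving it takes about 1.5 N plus 5 N per m/s. Starts 0.045 to 0.075 m open.
- left_tab (a point): Centre of the REAR face (push here to close) of the left door's black finger tab; moves with the door. Tab: 12 mm thick along the balance's x, sticking out to the left from y 82 to 110 mm (this point 96), z 125 to 172 mm (this point 148.5). Door and track reach out to y 84 mm; behind the tab the space is free. Door shut: this point is at balance x -22 mm.
- top_door (a joint): Top glass door, slides level along the balance's x: 0 = fully shut (forward, against its stop), up to 0.085 m = open to the rear. It stays where it is left; moving it takes about 1.5 N plus 5 N per m/s. Starts 0.045 to 0.075 m open.
- top_bar (a point): Centre of the REAR face (push here to close) of the black finger bar across the top door; moves with the door. Bar: 12 mm thick along the balance's x, 100 mm long along y, top at z 195.5 mm, this point at 184.5; the glass behind it is at 174, guide edges at 176.5. Door shut: this point is at balance x -22 mm.
- tare_key (a joint): Travel of the blue tare key, straight down: 0 = up, 0.004 m = fully down; it springs back. About 1 N starts it, 4 N holds it fully down.
- tare_top (a point): Centre of the top of the blue tare key, left of the middle of the console: 24 mm (x) by 34 mm (y), top 45.5 mm above the bench, 7 mm proud of the console. 59 mm in front of the glass chamber's front pane, at balance x -107, y +45 mm.
- power_key (a joint): Travel of the red power key, 0 = up, 0.004 m = down; not to be pressed.
- power_top (a point): Centre of the top of the red power key, 24 by 22 mm, right of the middle of the console at balance x -107, y -50 mm, as high as the tare key.
- pan (a point): Centre of the top of the round steel pan in the chamber, 72 mm across, 61 mm above the bench.
- weighing_vial_mid (a point): Middle of the small empty open glass vial on the pan, 24 mm across, 47 mm high. Stays there untouched.
- amber_vial_mid (a point): Middle of a brown glass vial with a crimped cap, 39 mm across, 77 mm high, on the bench right of the balance. Left alone.
- blue_vial_mid (a point): Middle of a white vial with a dark blue screw cap, 31 mm across, 56 mm high, on the bench right of the balance. Left alone.
- left_tab_front: Front half (6 mm) of the left door's finger tab; its frame is the balance's, shifted rearward with the door.
- left_tab_rear: Rear half (6 mm) of the left door's finger tab; its frame is the balance's, shifted rearward with the door.
- top_bar_front: Front half (6 mm) of the top door's finger bar; its frame is the balance's, shifted rearward with the door.
- top_bar_rear: Rear half (6 mm) of the top door's finger bar; its frame is the balance's, shifted rearward with the door.
- hood_edge (a point): Fixed point on the foot of the hood's upright side wall, on its face toward the balance. This solid wall stands right of the balance: 18 mm thick, 570 mm high, running along the robot's x from 66 mm nearer to the robot than this point back to the room wall. The arm has to go round its front edge (draw in first), not through or low over it.
- rack_front (a point): Fixed point on the bench under the middle of the front side of a tall steel rack behind the balance: 238 mm wide, a post at each corner, lowest shelf at 489 mm. Nothing to do there.
There are look-alikes about, which are no part of the job. What is shaped like the part that bears amber_vial_mid but green is not meant.

How it is judged:
By the outcome, as a careful person would: the job done as asked, in the order asked, and still so for the second after the job is handed in, with the robot touching nothing.
It also fails if it takes over 54 s, if anything falls off the work surface, if the arm or the gripper's body presses on something with over 40 N, if the wrist force passes 120 N, or if a joint passes its speed limit or range.

ROBOT

A 6-joint arm with a two-finger parallel gripper is mounted at the origin on a cart in front of the work surface, level with it; the furniture and walls round the work are solid. World frame = base frame: x ahead of the robot, y to its left, z up, the work surface at z = 0. Lengths are in mm, angles in rad, forces in N, time in s.
With the tool pointing down it reaches from about 300 to 750 mm from the base axis. Payload 8.5 kg.
Tool frame: the origin (TCP) lies midway between the tips of the shut fingers; the grasp point (between the pads) lies 19 mm behind it; x points along the fingers, z is the direction in which the jaws open and shut, and the axes are right-handed (so a half turn about x gives the same grasp; the last joint's range is limited). The gripper opens to 85 mm and grips with 20 to 120 N. Pads are 22 mm wide; open, the fingers measure 114 mm over their backs; the gripper's body (76 mm by 85 mm) begins 54 mm behind the grasp point. The pads swing forward as they close: fully open they stand 13 mm farther back than shut.
Start: joints at [-1.443, 0.381, 1.297, -0, 1.464, -0.215], TCP at [184.863, -517.983, 231.322] pointing down, gripper open.
Joint ranges: [-3.11, 3.11], [-0.89, 2.33], [0.22, 2.48], [-1.42, 4.56], [0.17, 2.85], [-2.88, 2.88]. Speed limits (rad/s): [2.39, 2.39, 3.14, 3.14, 3.14, 3.14].

INTERFACE

Orientations are given as a unit quaternion [w, x, y, z].
In Python, from rig import env gives the robot as it stands. The module is installed in compiled form; this text tells all that it offers.
- The arm moves only by the tool apply_moves, never from a script. Its argument "targets" is one flat list of numbers, 7 for each row, row after row: the shift along the tool's x, y, z in cm, then the turn, a rotation vector about the tool's x, y, z in degrees, then the gripper's target within -1 to 1 (fully open at 1, half-way at 0, shut at -1). A call has 1 to 10 rows; each row shifts and turns the pose as measured when the row begins, along the tool's axes as they then stand; what a row does not reach is not made up. A row lasts 1/8 s, in which the tool goes at most 62.5 mm and 10.7 degrees, less where a joint would pass 70% of its speed; a pose out of reach is approached as far as the arm can. A call is refused whole if a number of a shift passes 6.25 or a number of a turn 10.7, either way. A call with a gripper value outside its range is refused whole. The fingers move at their own pace and stop on an object; "squeeze" is the grip in N (left out, the last holds). Time passes only in rows, so rows that do not move let the fingers close. It gives the time, the measured TCP pose, the force and the opening at its end, in the units of the state.
- env.read_state(): the state, without advancing time (a new reading comes with each control period).
- env.get_image(name): name is "scene" or "top" or "wrist"; returns (picture, depth): 420x560x3 uint8, red, green, blue; 420x560 float32, mm along the optical axis (not along the pixel's ray), 0 where there is no reading.
- env.camera_info(name): a dict with "vfov" (degrees; the focal length in pixels is half the picture's height over the tangent of half this angle, whatever the lens; pixels are square), "cx", "cy" (the principal point, pixels), "T" (4x4, takes a point from camera to world coordinates); the wrist camera has in their place "T_tool_cam" (4x4, takes a point from camera to tool coordinates, whose origin is the TCP and whose axes are the tool frame's). Camera axes: x right, y up, looking along -z (the intrinsics and any distortion apply to the point x, -y, -z); pixel columns grow to the right and rows downward; lengths in mm; the calibration is good to about 2 mm. A picture is of the moment at which its call begins: read the wrist's pose just before it. camera_info takes no time and is no camera call.
- env.sign_off(): hands the job in, once; it reports no verdict.
The state is a dict: "t": time; "qpos": joint angles; "qd": joint speeds; "joint_torque": joint torques, N m; "eef_pos": TCP position; "tcp_rot": TCP orientation; "ft_force": force on the tool from outside, world axes, zero at the start; "ft_torque": the same for the moment, N m; "gripper_width": finger opening in mm.
Only numpy, scipy, OpenCV 4.12 (cv2) and the standard library are available. Lean on these libraries where they do the work, as an engineer would, in place of code of your own. Each camera call takes 0.05 s, during which the arm holds its last target.

## Working session

There is one attempt and no reset: what is moved stays moved. The work goes in short steps, Python scripts to look and compute and a tool call to move; the robot and the scene stay as the last step left them, time stands still between calls to the robot, and variables do not carry over. Pictures are saved under pics/ and viewed, and the job is handed in when it is done.

Besides the shell and the picture viewer there is one more tool, called after ">>>" by a JSON object that holds its "name" and its "arguments". apply_moves: Moves the arm, as the interface text tells. Its arguments: {"type":"object","properties":{"targets":{"type":"array","items":{"type":"number"}},"squeeze":{"type":"number"}},"required":["targets"]}

```bash
mkdir -p pics
python3 - <<'E'
from rig import env
import cv2,numpy as np
s=env.read_state()
print(s)
for n in ["scene","top"]:
    p,d=env.get_image(n)
    np.savez(f"pics/{n}0.npz",p=p,d=d)
    cv2.imwrite(f"pics/{n}0.png",p[:,:,::-1])
    print(n,env.camera_info(n))
print(env.camera_info("wrist"))
E
```

```text
{'t': 0.0, 'qpos': array([-1.44329722e+00,  3.81210805e-01,  1.29827347e+00, -1.50974881e-05,
        1.46356833e+00, -2.15292991e-01]), 'qd': array([-1.03733894e-03, -1.05475763e-03,  7.71351978e-04, -1.99659064e-04,
       -1.09062893e-03, -6.06690629e-05]), 'joint_torque': array([-1.48204231e-05, -4.48465848e+01, -2.31281555e+01, -1.55608736e-04,
        4.73800086e-03, -2.47842962e-05]), 'eef_pos': array([ 184.82490672, -517.70744581,  230.69953133]), 'tcp_rot': array([ 0.57760051,  0.40777125,  0.57830557, -0.40701711]), 'ft_force': array([-0.04147667, -0.4145745 , -0.17432375]), 'ft_torque': array([-0.07416504,  0.02216177, -0.0367148 ]), 'gripper_width': 84.86960947225131}
scene {'vfov': 47.89474117199906, 'cx': 276.5929543447321, 'cy': 206.9995478824709, 'T': array([[-9.95302013e-01, -4.65117208e-02,  8.49150381e-02,
         6.45416821e+02],
       [ 9.63185866e-02, -5.64720130e-01,  8.19642547e-01,
         9.26581220e+02],
       [ 9.83024610e-03,  8.23970773e-01,  5.66547025e-01,
         6.99675327e+02],
       [ 0.00000000e+00,  0.00000000e+00,  0.00000000e+00,
        
[... 185 characters left out ...]
7e+01],
       [-9.92099478e-01,  8.67581192e-02, -9.06181837e-02,
         3.87967777e+01],
       [-1.84094460e-02,  6.13825340e-01,  7.89227182e-01,
         8.28266064e+02],
       [ 0.00000000e+00,  0.00000000e+00,  0.00000000e+00,
         1.00000000e+00]])}
{'vfov': 59.73412421773284, 'cx': 280.61923158492766, 'cy': 206.06836087426132, 'T_tool_cam': array([[-1.30549694e-03,  3.07303423e-01, -9.51610688e-01,
        -1.43278806e+02],
       [-2.74842722e-04,  9.51611353e-01,  3.07304015e-01,
         7.86206970e+01],
       [ 9.99999110e-01,  6.62727721e-04, -1.15786560e-03,
        -6.19973766e-01],
       [ 0.00000000e+00,  0.00000000e+00,  0.00000000e+00,
         1.00000000e+00]])}
```

View pics/scene0.png

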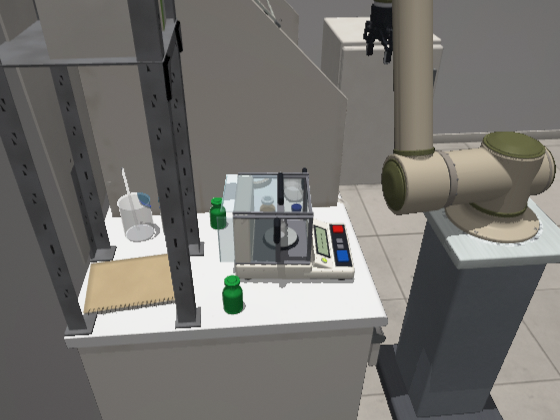

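View pics/top0.png

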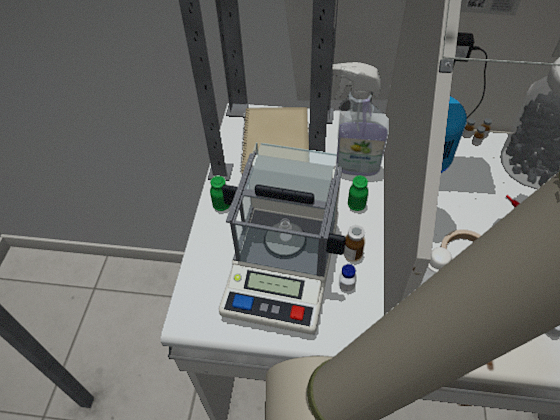

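```bash
cat > h.py <<'E'
import numpy as np,cv2
from rig import env
def ray(n,u,v,T=None):
    c=env.camera_info(n); f=210/np.tan(np.radians(c['vfov']/2))
    d=np.array([(u-c['cx'])/f,-(v-c['cy'])/f,-1.]); T=c['T'] if T is None else T
    return T[:3,3],T[:3,:3]@d
def onz(n,u,v,z,T=None):
    o,d=ray(n,u,v,T); return o+d*(z-o[2])/d[2]
def bydepth(n,u,v,dep,T=None):
    o,d=ray(n,u,v,T); return o+d*dep
def proj(n,P,T=None):
    c=env.camera_info(n); f=210/np.tan(np.radians(c['vfov']/2)); T=c['T'] if T is None else T
    q=T[:3,:3].T@(np.asarray(P,float)-T[:3,3]); return np.array([c['cx']+f*q[0]/-q[2],c['cy']-f*q[1]/-q[2]])
E
python3 - <<'E'
from h import *
for n in ["top","scene"]:
    z=np.load(f"pics/{n}0.npz");p=z['p'].astype(int);d=z['d']
    r,g,b=p[...,0],p[...,1],p[...,2]
    for nm,m in [("blue",(b>140)&(b-r>80)&(b-g>50)),("red",(r>150)&(r-g>90)&(r-b>90)),("green",(g-r>40)&(g-b>20))]:
        k,l,st,ce=cv2.connectedComponentsWithStats(m.astype(np.uint8))
        for i in range(1,k):
            if st[i,4]>25:
                u,v=ce[i]; dd=np.median(d[l==i]); print(n,nm,st[i],ce[i].round(1),onz(n,u,v,45.5).round(1),bydepth(n,u,v,dd).round(1))
    x=cv2.resize(p.astype(np.uint8)[130:350,170:420] if n=="top" else p.astype(np.uint8)[150:330,190:390],None,fx=3 if n=="scene" else 2.7,fy=3 if n=="scene" else 2.7,interpolation=cv2.INTER_CUBIC)
    cv2.imwrite(f"pics/{n}0z.png",x[:,:,::-1])
E
```

```text
top blue [233 295  20  14 198] [242.5 301.2] [426.2 171.7  45.5] [425.3 171.4  47.2]
top red [291 306  13  13 130] [296.9 311.8] [417.3  77.1  45.5] [416.8  77.   46.7]
top green [348 175  20  36 493] [358.  192.5] [688.  -16.   45.5] [682.3 -15.5  52.4]
top green [210 176  19  35 394] [217.7 192.2] [658.1 263.   45.5] [650.5 260.2  55.2]
scene blue [337 251  11  10  98] [342.1 255.3] [425.8 172.6  45.5] [426.2 174.1  46.9]
scene red [333 226  10   6  57] [337.4 228.5] [416.6  78.4  45.5] [417.1  80.3  47. ]
scene green [210 197  16  32 374] [217.1 212.7] [691.8  -7.7  45.5] [691.5  -1.   50.2]
scene green [223 275  20  39 632] [232.4 294.7] [660.6 269.2  45.5] [660.6 271.6  47.9]
```

View pics/top0z.png

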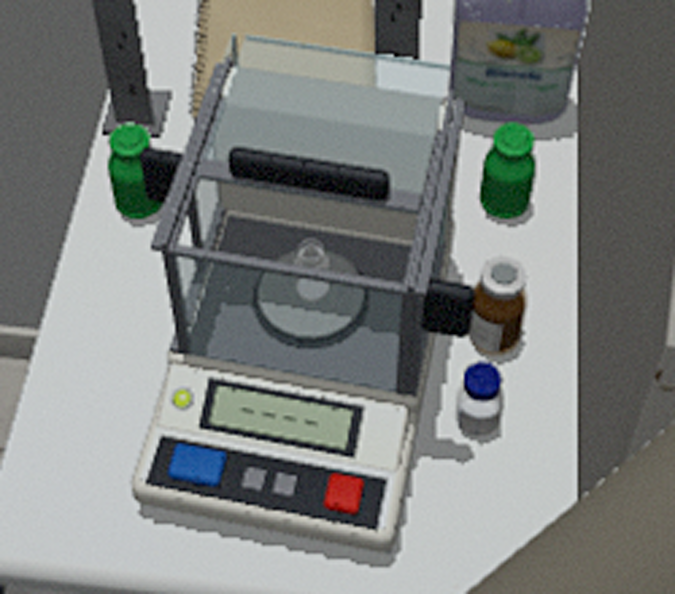

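View pics/scene0z.png

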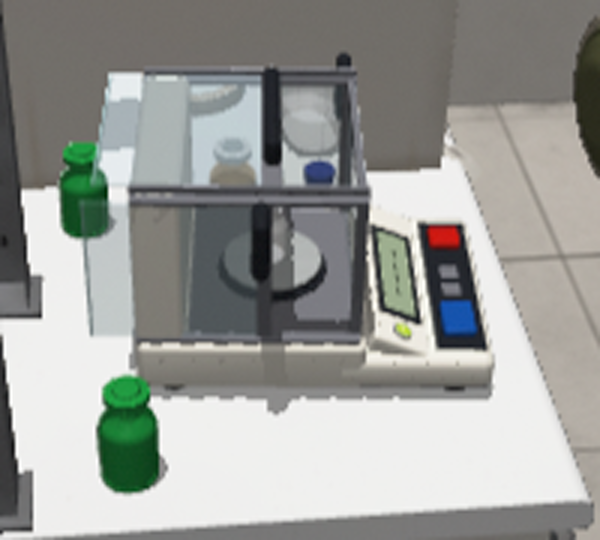

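Run:
```python
from h import *
z=np.load("pics/top0.npz");p=z['p'].astype(int);d=z['d']
zs=np.load("pics/scene0.npz");ps=zs['p'].astype(int);ds=zs['d']
# fine yaw from the bar & frame
def dark(p,x0,x1,y0,y1,t=50):
    m=np.zeros(p.shape[:2],np.uint8); m[y0:y1,x0:x1]=(p[y0:y1,x0:x1].max(2)<t); 
    k,l,st,ce=cv2.connectedComponentsWithStats(m); i=1+np.argmax(st[1:,4]); return l==i,st[i],ce[i]
yaw=np.arctan2(-9.1,94.5);print(np.degrees(yaw))
ex=np.array([np.cos(yaw),np.sin(yaw)]);ey=np.array([-ex[1],ex[0]])
t=np.array([426,172.1]);r=np.array([416.9,77.7]); O=(t+r)/2+107*ex+2.5*ey; print("O",O)
def bal(P): q=P[:2]-O; return np.round([q@ex,q@ey,P[2]],1)
for n,pp,dd,box in [("topbar_top",p,d,(250,320,180,205)),("lefttab_top",p,d,(222,238,183,206)),("topbar_scene",ps,ds,(276,285,170,206)),("lefttab_scene",ps,ds,(272,281,215,245))]:
    c=n.split("_")[1]
    m,st,ce=dark(pp,*box); rc=cv2.minAreaRect(np.argwhere(m)[:,::-1].astype(np.float32)); print(n,st,ce.round(1),[np.round(v,1) for v in rc])
    ys,xs=np.nonzero(m)
    P=np.array([bal(bydepth(c,u,v,dd[v,u])) for u,v in zip(xs,ys)])
    print(" depth-based pct2,50,98:",np.percentile(P,[2,50,98],axis=0).round(1).tolist())
    for (u,v) in cv2.boxPoints(rc): 
        zz=195.5 if 'topbar' in n else 172
        print("   ",np.round((u,v),1),bal(onz(c,u,v,zz)))
```

```text
-5.5004114702019065
O [528.19695183 117.13222837]
topbar_top [255 185  59  19 479] [283.5 195.4] [array([284. , 194.2]), array([59.8, 10.7]), np.float64(9.5)]
 depth-based pct2,50,98: [[20.9, -48.3, 175.8], [22.9, -0.3, 188.2], [28.0, 45.8, 197.4]]
    [253.6 194.6] [  8.7  45.2 195.5]
    [255.3 184.1] [ 30.8  48.  195.5]
    [314.4 193.9] [ 30.1 -50.4 195.5]
    [312.6 204.4] [  8.4 -51.6 195.5]
lefttab_top [222 185  15  21 192] [228.  194.3] [array([226.7, 194.4]), array([13.6, 19.9]), np.float64(18.4)]
 depth-based pct2,50,98: [[28.1, 86.0, 25.2], [30.0, 98.9, 158.4], [107.6, 143.5, 174.1]]
    [217.1 201.7] [ -0.2 106.9 172. ]
    [223.4 182.8] [ 41.3 108.5 172. ]
    [236.3 187.1] [ 36.6  84.3 172. ]
    [230. 206.] [ -4.5  83.4 172. ]
topbar_scene [278 173   6  32 161] [280.1 188.9] [array([280.5, 188.5]), array([31.,  5.]), np.float64(90.0)]
 depth-based pct2,50,98: [[21.4, -38.1, 177.1], [26.9, 22.1, 195.7], [31.0, 49.8, 198.4]]
    [278. 173.] [ 30.8 -42.5 195.5]
    [283. 173.] [ 20.3 -42.7 195.5]
    [283. 204.] [ 21.6  73.4 195.5]
    [278. 204.] [ 31.1  73.6 195.5]
lefttab_scene [274 218   6  27 151] [276.5 230.4] [array([276.5, 231. ]), array([26.,  5.]), np.float64(90.0)]
 depth-based pct2,50,98: [[28.6, 80.5, 106.2], [32.8, 107.0, 157.9], [38.5, 110.1, 174.4]]
    [274. 218.] [ 38.5  86.5 172. ]
    [279. 218.] [ 29.   86.4 172. ]
    [279. 244.] [ 29.3 164.9 172. ]
    [274. 244.] [ 38.2 165.  172. ]
```

Run:
```python
from h import *
from scipy.spatial.transform import Rotation as R
s=env.read_state(); q=s['tcp_rot']; M=R.from_quat([q[1],q[2],q[3],q[0]]).as_matrix(); print(M.round(3))
z=np.load("pics/top0.npz");d=z['d']; zs=np.load("pics/scene0.npz")['d']
for u,v in [(384,150),(384,220),(384,270),(384,295),(400,260),(400,200),(440,40),(440,80),(420,220),(430,200),(450,20),(418,240),(415,265)]: print("top",u,v,bydepth("top",u,v,d[v,u]).round(0), onz("top",u,v,0).round(0))
for u,v in [(344,100),(338,150),(330,195),(325,205),(300,60),(340,120)]: print("scene",u,v,bydepth("scene",u,v,zs[v,u]).round(0))
# rack posts / desk edge
for u,v in [(317,140),(217,170),(210,100)]: print("rack",bydepth("top",u,v,d[v,u]).round(0))
for u,v in [(186,318),(170,60),(90,30),(165,90)]: print("rackS",bydepth("scene",u,v,zs[v,u]).round(0))
```

```text
[[-0.     0.942  0.336]
 [ 0.001  0.336 -0.942]
 [-1.     0.    -0.001]]
top 384 150 [786. -63.  71.] [856. -73.   0.]
top 384 220 [653. -72.   9.] [660. -74.   0.]
top 384 270 [536. -72.  11.] [543. -74.   0.]
top 384 295 [484. -72.  12.] [490. -74.   0.]
top 400 260 [451. -72. 184.] [ 568. -104.    0.]
top 400 200 [558. -73. 193.] [ 715. -106.    0.]
top 440 40 [570. -73. 478.] [1292. -224.    0.]
top 440 80 [536. -77. 447.] [1118. -213.    0.]
top 420 220 [420. -73. 327.] [ 668. -145.   -0.]
top 430 200 [437. -81. 347.] [ 722. -168.    0.]
top 450 20 [577. -79. 500.] [1393. -259.    0.]
top 418 240 [402. -73. 310.] [ 618. -139.    0.]
top 415 265 [386. -75. 278.] [ 560. -132.    0.]
scene 344 100 [391. -72. 295.]
scene 338 150 [395. -72. 168.]
scene 330 195 [404. -75.  37.]
scene 325 205 [415. -73.   8.]
scene 300 60 [496. -72. 387.]
scene 340 120 [397. -71. 246.]
rack [737.  73. 134.]
rack [734. 283.  25.]
rack [739. 273. 214.]
rackS [750. 292.  14.]
rackS [728. 255. 493.]
rackS [823. 273. 540.]
rackS [735. 292. 464.]
```

>>> {"name": "apply_moves", "arguments": {"targets": [0,0,-3,0,0,0,-1,0,0,-6,0,0,0,-1,0,0,-6,0,0,0,-1,0,0,-6,0,0,0,-1,0,0,-3,0,0,0,-1], "squeeze": 20}}

```text
t: 0.72
eef_pos: [102.5, -285.4, 228.5]
tcp_rot: [0.577, 0.408, 0.579, -0.406]
ft_force: [-0.1, 0.0, 0.7]
gripper_width: -0.2
```

>>> {"name": "apply_moves", "arguments": {"targets": [0,4.7,-0.4,-9,0,0,-1,0,4.7,-0.4,-9,0,0,-1,0,4.7,-0.4,-9,0,0,-1,0,4.7,-0.4,-9,0,0,-1]}}

```text
t: 1.23
eef_pos: [249.3, -168.3, 229.0]
tcp_rot: [0.676, 0.208, 0.677, -0.206]
ft_force: [0.3, -0.9, 0.4]
gripper_width: 0.0
```

>>> {"name": "apply_moves", "arguments": {"targets": [0,4.7,-0.4,-9,0,0,-1,0,4.7,-0.4,-9,0,0,-1,0,4.7,-0.4,-9,0,0,-1,0,4.7,-0.4,0,0,0,-1,0,5,-0.5,0,0,0,-1,0,5,-0.5,0,0,0,-1]}}

```text
t: 1.98
eef_pos: [299.4, 120.5, 229.8]
tcp_rot: [0.706, 0.038, 0.706, -0.036]
ft_force: [1.4, -0.4, -0.4]
gripper_width: -0.1
```

```bash
cat >> h.py <<'E'
from scipy.spatial.transform import Rotation as R
yaw=np.radians(-5.5); ex=np.array([np.cos(yaw),np.sin(yaw)]);ey=np.array([-ex[1],ex[0]]); O=np.array([528.2,117.1])
def bal(P): q=np.asarray(P)[:2]-O; return np.round([q@ex,q@ey,P[2]],1)
def M(s=None):
    s=s or env.read_state(); q=s['tcp_rot']; return R.from_quat([q[1],q[2],q[3],q[0]]).as_matrix()
def rep():
    s=env.read_state(); m=M(s); print("t",round(s['t'],2),"bal",bal(s['eef_pos']),"f",s['ft_force'].round(1),"w",s['gripper_width'].round(1)); 
    Rd=np.array([[0,ey[0],ex[0]],[0,ey[1],ex[1]],[-1,0,0]]); print("rotvec to desired (tool,deg)",np.degrees(R.from_matrix(m.T@Rd).as_rotvec()).round(2))
def tgt(b):
    s=env.read_state(); b=np.asarray(b,float); w=np.r_[O+ex*b[0]+ey*b[1],b[2]]; return (M(s).T@(w-s['eef_pos'])/10).round(2)
E
python3 -c "
from h import *
rep();print(tgt((75,100,231)))"
```

```text
Traceback (most recent call last):
  File "h.py", line 20, in rep
    s=env.read_state(); m=M(s); print("t",round(s['t'],2),"bal",bal(s['eef_pos']),"f",s['ft_force'].round(1),"w",s['gripper_width'].round(1));
                                                                                                                 ^^^^^^^^^^^^^^^^^^^^^^^^
AttributeError: 'float' object has no attribute 'round'
```

```bash
sed -i "s/s\['gripper_width'\].round(1)/s['gripper_width']/" h.py
python3 -c "
from h import *
rep();print(tgt((75,100,231)),tgt((-60,60,260)))"
```

```text
t 1.98 bal [-228.1  -18.5  229.8] f [ 1.4 -0.4 -0.4] w -0.08303536484221107
rotvec to desired (tool,deg) [-0.53  0.01 -0.2 ]
[-0.07 12.13 30.2 ] [-2.99  8.02 16.73]
```

>>> {"name": "apply_moves", "arguments": {"targets": [-0.8,2,3.5,-0.5,0,0,-1,-0.8,2,4.5,0,0,0,-1,-0.8,2,4.5,0,0,0,-1,-0.6,2,4,0,0,0,-1,0,0,0.2,0,0,0,-1]}}

```text
t: 2.6
eef_pos: [475.9, 190.9, 259.2]
tcp_rot: [0.706, 0.032, 0.707, -0.03]
ft_force: [0.8, -0.9, -0.4]
gripper_width: 0.2
```

```bash
python3 -c "
from h import *
rep()
s=env.read_state()
T=np.eye(4);T[:3,:3]=M(s);T[:3,3]=s['eef_pos'];T=T@env.camera_info('wrist')['T_tool_cam']
p,d=env.get_image('wrist');np.savez('pics/w1.npz',p=p,d=d,T=T);cv2.imwrite('pics/w1.png',p[:,:,::-1])"
```

```text
t 2.6 bal [-59.1  68.4 259.2] f [ 0.8 -0.9 -0.4] w 0.18473574079277696
rotvec to desired (tool,deg) [ 0.48 -0.14 -0.16]
```

View pics/w1.png

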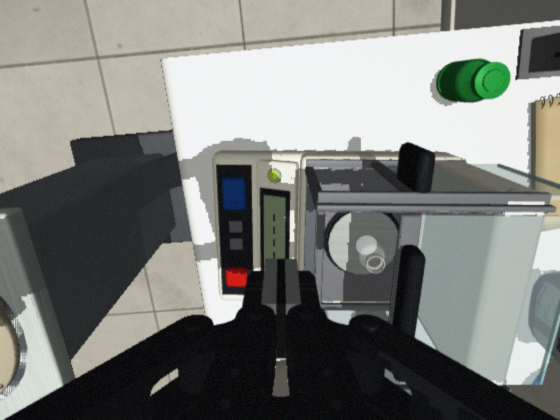

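Run:
```python
from h import *
z=np.load('pics/w1.npz');p=z['p'];d=z['d'];T=z['T']
q=p.astype(int);r,g,b=q[...,0],q[...,1],q[...,2]
for nm,m in [("blue",(b>90)&(b-r>60)&(b-g>30)),("red",(r>120)&(r-g>80)&(r-b>80))]:
    k,l,st,ce=cv2.connectedComponentsWithStats(m.astype(np.uint8)); i=1+np.argmax(st[1:,4])
    u,v=ce[i]; print(nm,st[i],ce[i].round(1),bal(onz('w',u,v,45.5,T)) if 0 else bal(onz('wrist',u,v,45.5,T)))
x=cv2.resize(p[130:350,380:480],None,fx=2.7,fy=2.7,interpolation=cv2.INTER_CUBIC)
y=cv2.resize(np.clip(x.astype(int)*3,0,255).astype(np.uint8),None,fx=1,fy=1)
cv2.imwrite('pics/w1z.png',np.hstack([x,y])[:,:,::-1])
```

```text
blue [224 181  19  26 236] [232.9 190.6] [-108.    48.6   45.5]
red [226 270  21  17 291] [235.7 278.5] [-108.2  -51.3   45.5]
```

View pics/w1z.png

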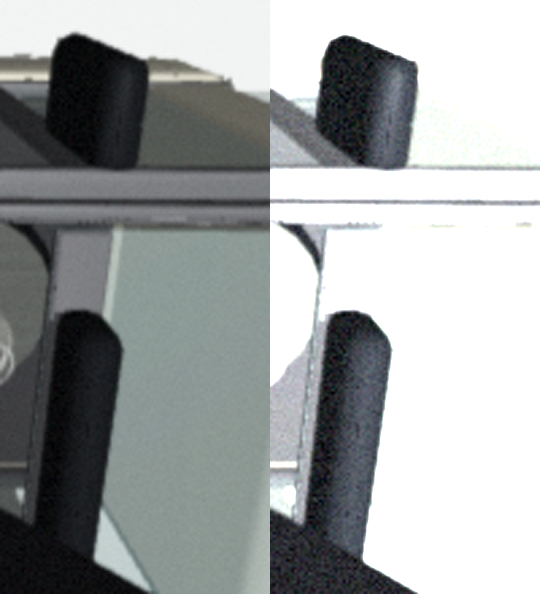

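Run:
```python
from h import *
T=np.load('pics/w1.npz')['T']
for n,u,v,z in [("tab rear top",434.4,156,172),("tab rear top inner",430.7,191,172),("tab front top",407,144,172),("bar rear",425,259.6,195.5),("bar rear",415,337,195.5),("bar front",400,253,195.5)]: print(n,bal(onz('wrist',u,v,z,T)))
```

```text
tab rear top [ 37.6 107.4 172. ]
tab rear top inner [ 38.3  84.4 172. ]
tab front top [ 19.4 114.9 172. ]
bar rear [ 30.7  46.5 195.5]
bar rear [ 31.4 -10.9 195.5]
bar front [ 14.6  50.8 195.5]
```

>>> {"name": "apply_moves", "arguments": {"targets": [0,1,4,0.4,0,0,-1,0,1,4,0,0,0,-1,0.5,0.8,4,0,0,0,-1,0.5,0.4,1.5,0,0,0,-1,0,0,0,0,0,0,-1]}}

```text
t: 3.28
eef_pos: [610.4, 208.4, 248.3]
tcp_rot: [0.703, 0.034, 0.709, -0.033]
ft_force: [0.0, 0.9, -0.1]
gripper_width: -0.0
```

```bash
python3 -c "
from h import *
rep();print(tgt((72,100,138)))"
```

```text
t 3.27 bal [ 73.   98.7 248.3] f [ 0.   0.9 -0.1] w -0.030615979497713615
rotvec to desired (tool,deg) [ 0.02 -0.47 -0.06]
[ 1.103e+01  1.200e-01 -1.000e-02]
```

>>> {"name": "apply_moves", "arguments": {"targets": [2,0.1,0,0,-0.4,0,-1,3,0,0,0,0,0,-1,3,0,0,0,0,0,-1,2,0,0,0,0,0,-1,1,0,0,0,0,0,-1,0,0,0,0,0,0,-1]}}

```text
t: 4.03
eef_pos: [603.5, 208.1, 140.1]
tcp_rot: [0.707, 0.034, 0.706, -0.033]
ft_force: [-0.5, -0.5, 0.6]
gripper_width: -0.4
```

```bash
python3 -c "
from h import *
rep()
for n in ['scene','wrist']:
  p,d=env.get_image(n)
  if n=='scene': p=cv2.resize(p[150:330,190:390],None,fx=3,fy=3,interpolation=cv2.INTER_CUBIC)
  cv2.imwrite('pics/%s2.png'%n,p[:,:,::-1])"
```

```text
t 4.03 bal [ 66.2  97.8 140.1] f [-0.5 -0.5  0.6] w -0.38016696799173816
rotvec to desired (tool,deg) [ 0.03  0.04 -0.07]
```

View pics/scene2.png

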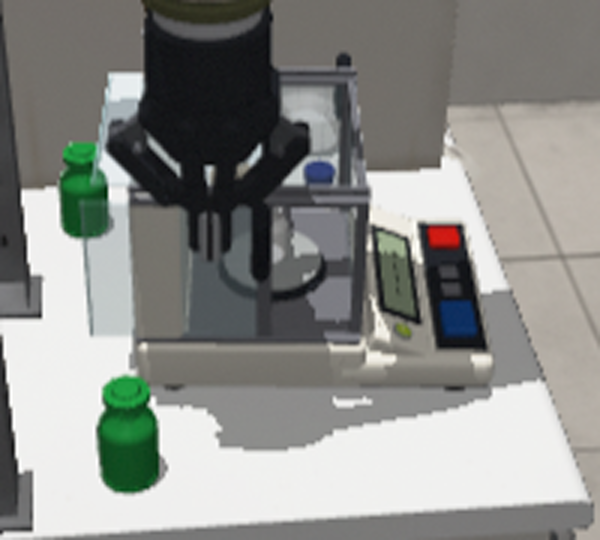

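View pics/wrist2.png

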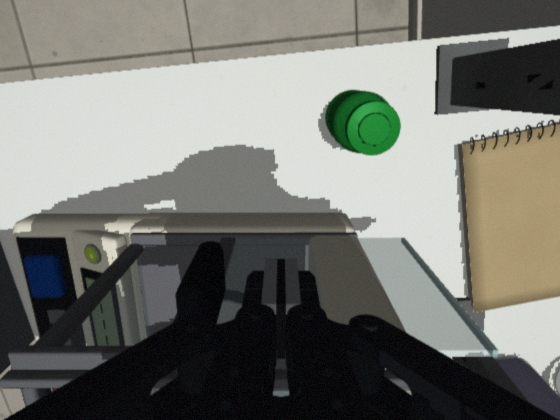

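>>> {"name": "apply_moves", "arguments": {"targets": [0,0.3,-0.3,0,0,0,-1,0,0,-0.4,0,0,0,-1,0,0,-0.3,0,0,0,-1,0,0,-0.3,0,0,0,-1,0,0,-0.3,0,0,0,-1]}}

```text
t: 4.75
eef_pos: [588.3, 213.2, 142.9]
tcp_rot: [0.709, 0.035, 0.704, -0.033]
ft_force: [1.4, 0.1, -0.5]
gripper_width: 0.2
```

```bash
python3 -c "
from h import *
rep()"
```

```text
t 4.75 bal [ 50.7 101.4 142.9] f [ 1.4  0.1 -0.5] w 0.18558279916379655
rotvec to desired (tool,deg) [ 0.03  0.38 -0.15]
```

>>> {"name": "apply_moves", "arguments": {"targets": [0.2,0,-0.3,0,0.2,0,-1,0,0,-0.4,0,0.1,0,-1,0,0,-0.4,0,0,0,-1,0,0,-0.4,0,0,0,-1,0,0,-0.4,0,0,0,-1,0,0,-0.4,0,0,0,-1,0,0,-0.4,0,0,0,-1]}}

```text
t: 5.62
eef_pos: [560.1, 215.9, 140.9]
tcp_rot: [0.707, 0.035, 0.705, -0.033]
ft_force: [1.8, -0.6, -0.1]
gripper_width: -0.3
```

```bash
python3 -c "
from h import *
rep()"
```

```text
t 5.62 bal [ 22.3 101.4 140.9] f [ 1.8 -0.6 -0.1] w -0.33060991154997876
rotvec to desired (tool,deg) [ 0.02  0.13 -0.16]
```

Pushing cleanly at about 1.8 N. About 30 mm remain.

>>> {"name": "apply_moves", "arguments": {"targets": [0,0,-0.4,0,0.1,0,-1,0,0,-0.4,0,0,0,-1,0,0,-0.4,0,0,0,-1,0,0,-0.4,0,0,0,-1,0,0,-0.3,0,0,0,-1,0,0,-0.2,0,0,0,-1]}}

```text
t: 6.38
eef_pos: [537.6, 218.0, 140.9]
tcp_rot: [0.706, 0.035, 0.706, -0.033]
ft_force: [2.5, -0.8, -0.2]
gripper_width: 0.1
```

```bash
python3 -c "
from h import *
rep()"
```

```text
t 6.38 bal [ -0.4 101.3 140.9] f [ 2.5 -0.8 -0.2] w 0.09622289895293312
rotvec to desired (tool,deg) [ 0.03  0.02 -0.16]
```

>>> {"name": "apply_moves", "arguments": {"targets": [0,0,-0.2,0,0,0,-1,0,0,-0.2,0,0,0,-1,0,0,-0.15,0,0,0,-1]}}

```text
t: 6.75
eef_pos: [531.8, 218.6, 140.9]
tcp_rot: [0.706, 0.035, 0.706, -0.033]
ft_force: [1.0, 0.5, 0.0]
gripper_width: -0.3
```

>>> {"name": "apply_moves", "arguments": {"targets": [0,0,-0.15,0,0,0,-1,0,0,-0.15,0,0,0,-1]}}

```text
t: 7.0
eef_pos: [529.3, 218.8, 141.0]
tcp_rot: [0.707, 0.035, 0.705, -0.033]
ft_force: [8.1, -1.0, -3.0]
gripper_width: 0.0
```

>>> {"name": "apply_moves", "arguments": {"targets": [0,0,0,0,0,0,-1]}}

```text
t: 7.12
eef_pos: [529.5, 218.8, 141.0]
tcp_rot: [0.707, 0.035, 0.705, -0.033]
ft_force: [1.4, -0.1, -1.0]
gripper_width: 0.1
```

>>> {"name": "apply_moves", "arguments": {"targets": [0,0,0.6,0,0,0,-1,0,0,1.5,0,0,0,-1,0,0,1.5,0,0,0,-1,0,0,0,0,0,0,-1]}}

```text
t: 7.62
eef_pos: [565.4, 215.3, 140.6]
tcp_rot: [0.706, 0.035, 0.707, -0.033]
ft_force: [0.2, -0.6, 0.8]
gripper_width: -0.1
```

Run:
```python
from h import *
rep()
for n in ['scene','top']:
  p,d=env.get_image(n); np.savez(f'pics/{n}3.npz',p=p,d=d)
  p=cv2.resize(p[150:330,190:390] if n=='scene' else p[130:350,170:420],None,fx=2.7,fy=2.7,interpolation=cv2.INTER_CUBIC)
  cv2.imwrite('pics/%s3.png'%n,p[:,:,::-1])
```

```text
t 7.62 bal [ 27.6 101.3 140.6] f [ 0.2 -0.6  0.8] w -0.08536627951684923
rotvec to desired (tool,deg) [ 0.04 -0.08 -0.14]
```

View pics/scene3.png

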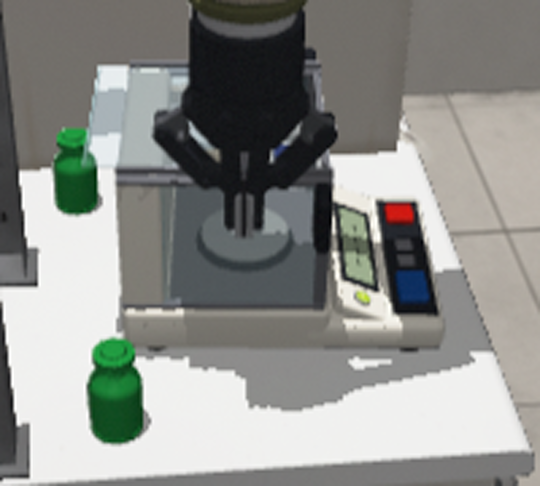

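View pics/top3.png

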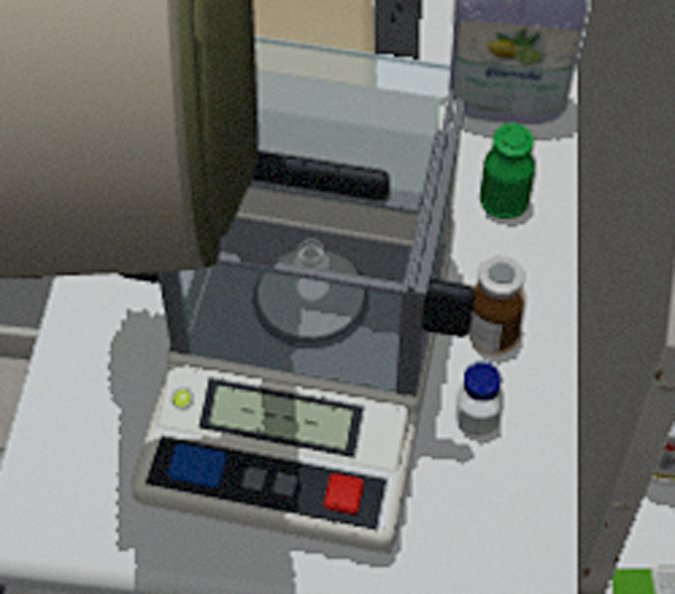

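>>> {"name": "apply_moves", "arguments": {"targets": [-3,0,1,0,0,0,-1,-4,0,1,0,0,0,-1,-3,-2,1,0,0,0,-1,0,-4,0.8,0,0,0,-1,0,-3,0.5,0,0,0,-1,0,-1,0,0,0,0,-1,0,0,0,0,0,0,-1]}}

```text
t: 8.6
eef_pos: [594.6, 111.2, 243.5]
tcp_rot: [0.704, 0.033, 0.709, -0.032]
ft_force: [-0.6, 0.4, -0.1]
gripper_width: 0.0
```

```bash
python3 -c "
from h import *
rep();print(tgt((68,0,183)))"
```

```text
t 8.6 bal [ 66.6   0.5 243.5] f [-0.6  0.4 -0.1] w 0.036880471777799816
rotvec to desired (tool,deg) [ 0.27 -0.37 -0.11]
[ 6.05 -0.06  0.18]
```

>>> {"name": "apply_moves", "arguments": {"targets": [2,0,0.2,0.2,0,0,-1,2,0,0.2,0,0,0,-1,1,0,0.1,0,0,0,-1,0.5,0,0,0,0,0,-1,0,0,0,0,0,0,-1]}}

```text
t: 9.22
eef_pos: [598.4, 115.8, 187.6]
tcp_rot: [0.704, 0.033, 0.708, -0.031]
ft_force: [0.2, -0.4, -1.1]
gripper_width: 0.2
```

```bash
python3 -c "
from h import *
rep();print(tgt((60,0,182)))"
```

```text
t 9.22 bal [ 70.    5.4 187.6] f [ 0.2 -0.4 -1.1] w 0.15599334618687352
rotvec to desired (tool,deg) [ 0.33 -0.33 -0.17]
[ 0.57 -0.54 -1.  ]
```

>>> {"name": "apply_moves", "arguments": {"targets": [0.3,-0.3,-0.4,0.3,-0.3,-0.2,-1,0.2,-0.3,-0.4,0,0,0,-1,0,0,-0.3,0,0,0,-1,0,0,0,0,0,0,-1]}}

```text
t: 9.72
eef_pos: [586.2, 110.5, 183.8]
tcp_rot: [0.707, 0.034, 0.706, -0.034]
ft_force: [-0.1, 0.6, -0.7]
gripper_width: -0.1
```

```bash
python3 -c "
from h import *
rep();print(tgt((45.5,0,182)))
p,d=env.get_image('wrist');cv2.imwrite('pics/w4.png',p[:,:,::-1])"
```

```text
t 9.72 bal [ 58.4  -1.  183.8] f [-0.1  0.6 -0.7] w -0.0659396051175374
rotvec to desired (tool,deg) [0.   0.13 0.03]
[ 0.17  0.1  -1.29]
```

View pics/w4.png

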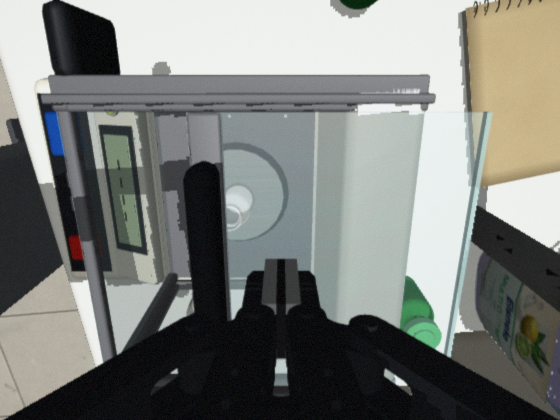

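>>> {"name": "apply_moves", "arguments": {"targets": [0.1,0.1,-0.4,0,0,0,-1,0,0,-0.3,0,0,0,-1,0,0,-0.3,0,0,0,-1,0,0,-0.3,0,0,0,-1,0,0,-0.3,0,0.1,0,-1,0,0,-0.3,0,0,0,-1]}}

```text
t: 10.52
eef_pos: [567.0, 113.5, 182.7]
tcp_rot: [0.707, 0.034, 0.706, -0.034]
ft_force: [2.1, -0.9, -0.9]
gripper_width: 0.2
```

```bash
python3 -c "
from h import *
rep()"
```

```text
t 10.53 bal [3.900e+01 1.000e-01 1.827e+02] f [ 2.1 -0.9 -0.9] w 0.16195420991516243
rotvec to desired (tool,deg) [0.   0.12 0.02]
```

Now pushing the bar. About 47 mm remain.

>>> {"name": "apply_moves", "arguments": {"targets": [0,0,-0.4,0,0,0,-1,0,0,-0.4,0,0.1,0,-1,0,0,-0.4,0,0,0,-1,0,0,-0.4,0,0,0,-1,0,0,-0.4,0,0,0,-1,0,0,-0.4,0,0,0,-1,0,0,-0.4,0,0,0,-1]}}

```text
t: 11.4
eef_pos: [537.3, 116.3, 182.7]
tcp_rot: [0.706, 0.034, 0.706, -0.034]
ft_force: [1.4, -0.8, -0.8]
gripper_width: 0.0
```

```bash
python3 -c "
from h import *
rep()"
```

```text
t 11.4 bal [9.100e+00 1.000e-01 1.827e+02] f [ 1.4 -0.8 -0.8] w 0.01888708781057265
rotvec to desired (tool,deg) [-0.    0.03  0.02]
```

>>> {"name": "apply_moves", "arguments": {"targets": [0,0,-0.4,0,0,0,-1,0,0,-0.3,0,0,0,-1,0,0,-0.2,0,0,0,-1,0,0,-0.2,0,0,0,-1,0,0,-0.2,0,0,0,-1]}}

```text
t: 12.02
eef_pos: [523.4, 117.7, 182.7]
tcp_rot: [0.706, 0.034, 0.706, -0.034]
ft_force: [1.5, 1.1, -1.7]
gripper_width: 0.2
```

>>> {"name": "apply_moves", "arguments": {"targets": [0,0,-0.15,0,0,0,-1,0,0,-0.15,0,0,0,-1]}}

```text
t: 12.28
eef_pos: [520.2, 118.0, 182.7]
tcp_rot: [0.706, 0.034, 0.706, -0.034]
ft_force: [2.5, -0.1, -1.8]
gripper_width: 0.3
```

>>> {"name": "apply_moves", "arguments": {"targets": [0,0,-0.12,0,0,0,-1]}}

```text
t: 12.4
eef_pos: [519.3, 118.0, 182.7]
tcp_rot: [0.707, 0.034, 0.706, -0.034]
ft_force: [5.6, -0.2, -2.5]
gripper_width: 0.1
```

>>> {"name": "apply_moves", "arguments": {"targets": [0,0,-0.12,0,0,0,-1]}}

```text
t: 12.52
eef_pos: [519.1, 118.0, 182.9]
tcp_rot: [0.708, 0.034, 0.705, -0.034]
ft_force: [9.1, -0.2, -5.1]
gripper_width: 0.2
```

>>> {"name": "apply_moves", "arguments": {"targets": [0,0,0.5,0,0,0,-1,-1,0,1,0,0,0,-1,-4,0,0,0,0,0,-1,-3,0,0,0,0,0,-1,0,0,0,0,0,0,-1]}}

```text
t: 13.15
eef_pos: [533.2, 116.7, 264.6]
tcp_rot: [0.706, 0.034, 0.707, -0.034]
ft_force: [-0.5, -0.6, -0.6]
gripper_width: 0.2
```

Run:
```python
from h import *
rep();print(tgt((-107,45,255)),env.read_state()['qpos'].round(2))
for n in ['scene','top']:
  p,d=env.get_image(n); np.savez(f'pics/{n}5.npz',p=p,d=d)
  p=cv2.resize(p[150:330,190:390] if n=='scene' else p[130:350,170:420],None,fx=2.7,fy=2.7,interpolation=cv2.INTER_CUBIC)
  cv2.imwrite('pics/%s5.png'%n,p[:,:,::-1])
```

```text
t 13.15 bal [5.100e+00 1.000e-01 2.646e+02] f [-0.5 -0.6 -0.6] w 0.2084340128574721
rotvec to desired (tool,deg) [-0.01 -0.09  0.03]
[  0.97   4.49 -11.21] [-0.    0.35  1.24 -0.    1.55  0.09]
```

View pics/scene5.png

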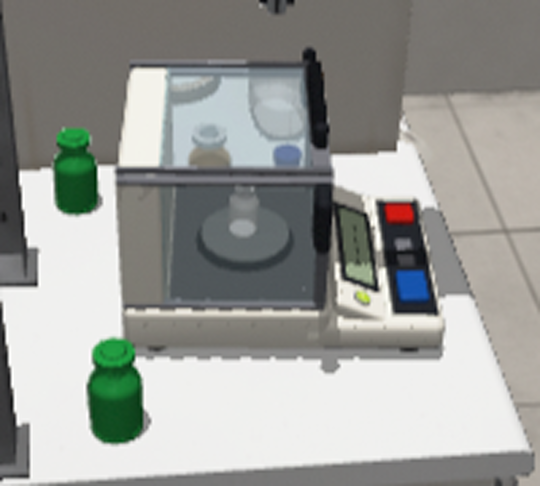

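Run:
```python
from h import *
for n in ["top","scene"]:
  for k in "05":
    z=np.load(f"pics/{n}{k}.npz");p=z['p'].astype(int);r,g,b=p[...,0],p[...,1],p[...,2]
    for nm,m in [("blue",(b>100)&(b-r>60)&(b-g>40)),("red",(r>120)&(r-g>90)&(r-b>90))]:
        kk,l,st,ce=cv2.connectedComponentsWithStats(m.astype(np.uint8)); 
        for i in range(1,kk):
            if st[i,4]>40: print(n,k,nm,st[i,4],ce[i].round(1),onz(n,*ce[i],45.5).round(1),bal(onz(n,*ce[i],45.5)))
z=np.load("pics/scene5.npz")['p']
m=np.zeros((420,560),np.uint8);m[168:250,296:316]=z[168:250,296:316].max(2)<50
k,l,st,ce=cv2.connectedComponentsWithStats(m)
for i in range(1,k):
    if st[i,4]>40:
        print(st[i]); 
        for v in (st[i,1]+6,st[i,1]+16,st[i,1]+26):
            xs=np.nonzero(l[v]==i)[0]; 
            if len(xs): print(v,[xs.min(),xs.max()+1],[bal(onz("scene",xs.min()-.5,v,zz))[0] for zz in (172,195.5)])
```

```text
top 0 blue 85 [348.3 270.4] [507.3  -5.   45.5] [  -9.1 -123.5   45.5]
top 0 blue 240 [242.5 301.4] [425.7 171.5  45.5] [-107.2   44.4   45.5]
top 0 red 158 [296.9 312.2] [416.7  77.   45.5] [-107.2  -50.6   45.5]
top 5 blue 67 [347.6 270.7] [506.4  -3.8  45.5] [ -10.1 -122.4   45.5]
top 5 red 60 [300.2 313.3] [415.3  71.4  45.5] [-108.   -56.3   45.5]
scene 0 blue 118 [342.2 255.1] [425.5 171.8  45.5] [-107.5   44.6   45.5]
scene 0 red 59 [337.4 228.5] [416.6  78.5  45.5] [-107.4  -49.1   45.5]
scene 5 blue 118 [342.2 255.1] [425.5 171.8  45.5] [-107.5   44.6   45.5]
scene 5 red 59 [337.4 228.5] [416.6  78.5  45.5] [-107.4  -49.1   45.5]
[302 168  10  37 205]
174 [np.int64(303), np.int64(309)] [np.float64(-23.4), np.float64(-20.6)]
184 [np.int64(304), np.int64(310)] [np.float64(-23.6), np.float64(-20.8)]
194 [np.int64(305), np.int64(311)] [np.float64(-23.8), np.float64(-21.0)]
[306 218  10  27 191]
224 [np.int64(306), np.int64(313)] [np.float64(-20.6), np.float64(-17.9)]
234 [np.int64(306), np.int64(316)] [np.float64(-19.1), np.float64(-16.5)]
244 [np.int64(308), np.int64(311)] [np.float64(-21.1), np.float64(-18.4)]
```

View pics/top5.png

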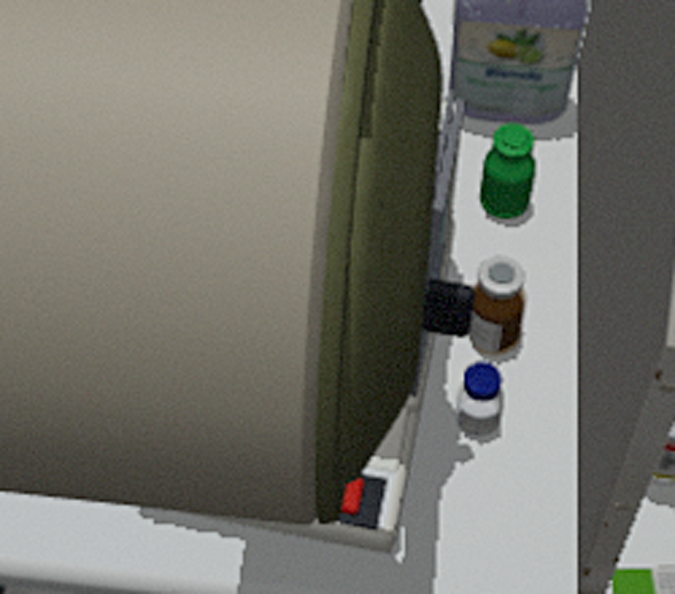

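>>> {"name": "apply_moves", "arguments": {"targets": [0,1,-3,0,0,0,-1,0,1.5,-4,0,0,0,-1,0,1.5,-4,0,0,0,-1,0,0.5,-0.2,0,0,0,-1,0,0,0,-10,0,0,-1,0,0,0,-10,0,0,-1,0,0,0,-10,0,0,-1,0,0,0,-10,0,0,-1]}}

```text
t: 14.25
eef_pos: [421.6, 172.5, 253.1]
tcp_rot: [0.664, -0.214, 0.682, 0.218]
ft_force: [0.1, -0.2, 0.4]
gripper_width: 0.1
```

>>> {"name": "apply_moves", "arguments": {"targets": [0,0,0,-10,0,0,-1,0,0,0,-10,0,0,-1,0,0,0,-10,0,0,-1,0,0,0,-10,0,0,-1,0,0,0,-8,0,0,-1,0,0,0,0,0,0,-1]}}

```text
t: 15.0
eef_pos: [424.8, 170.6, 246.7]
tcp_rot: [0.511, -0.47, 0.531, 0.485]
ft_force: [-0.3, 0.6, 0.4]
gripper_width: -0.2
```

```bash
sed -i 's/Rd=np.array.*; print/Rd=np.array([[0,-ex[0],ey[0]],[0,-ex[1],ey[1]],[-1,0,0]]); print/' h.py
python3 -c "
from h import *
rep();print(tgt((-107,45,60)),env.read_state()['qpos'].round(2))"
```

```text
t 15.0 bal [-108.1   43.3  246.7] f [-0.3  0.6  0.4] w -0.1785493314429189
rotvec to desired (tool,deg) [ 0.56 -0.44 -2.04]
[18.65 -0.77  0.3 ] [ 0.12  0.22  1.49  0.    1.47 -1.36]
```

>>> {"name": "apply_moves", "arguments": {"targets": [0,0,0,0.5,-0.4,-2,-1,3,0,0,0,0,0,-1,4,0,0,0,0,0,-1,4,0,0,0,0,0,-1,2,0,0,0,0,0,-1,1,0,0,0,0,0,-1,0,0,0,0,0,0,-1]}}

```text
t: 15.88
eef_pos: [427.1, 169.4, 100.0]
tcp_rot: [0.528, -0.469, 0.53, 0.47]
ft_force: [-0.3, 0.0, 0.6]
gripper_width: -0.2
```

```bash
python3 -c "
from h import *
rep();print(tgt((-107,45,60)))"
```

```text
t 15.88 bal [-105.7   42.3  100. ] f [-0.3  0.   0.6] w -0.17784740172215327
rotvec to desired (tool,deg) [-1.29 -0.08 -0.13]
[4.   0.13 0.27]
```

>>> {"name": "apply_moves", "arguments": {"targets": [1.5,0.1,0.2,-1,0,0,-1,1.5,0,0.1,0,0,0,-1,1,0,0,0,0,0,-1,0,0,0,0,0,0,-1]}}

```text
t: 16.38
eef_pos: [428.9, 172.7, 61.7]
tcp_rot: [0.526, -0.474, 0.524, 0.472]
ft_force: [0.2, -0.4, 0.2]
gripper_width: 0.1
```

```bash
python3 -c "
from h import *
rep();print(tgt((-107,45,46)))
for n in ['wrist','scene']:
  p,d=env.get_image(n)
  if n=='scene':p=cv2.resize(p[150:330,190:390],None,fx=3,fy=3,interpolation=cv2.INTER_CUBIC)
  cv2.imwrite('pics/%s6.png'%n,p[:,:,::-1])"
```

```text
t 16.38 bal [-104.1   45.8   61.7] f [ 0.2 -0.4  0.2] w 0.1326761105396705
rotvec to desired (tool,deg) [-0.44 -0.    0.24]
[ 1.57  0.29 -0.08]
```

View pics/wrist6.png

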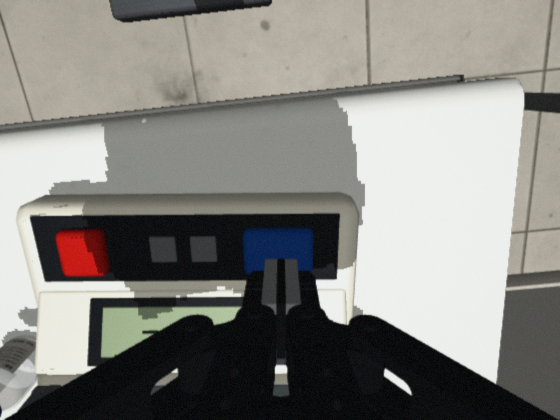

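View pics/scene6.png

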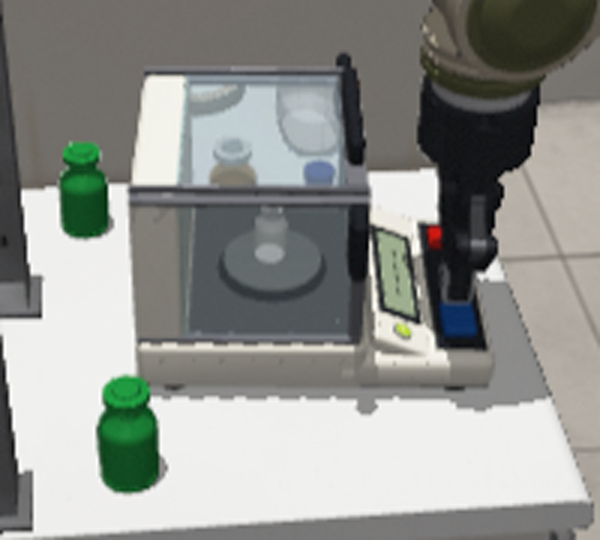

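>>> {"name": "apply_moves", "arguments": {"targets": [0.7,0.3,-0.1,-0.4,0,0.2,-1,0.5,0.1,0,0,0,0,-1,0.2,0,0,0,0,0,-1,0,0,0,0,0,0,-1]}}

```text
t: 16.98
eef_pos: [425.3, 172.1, 48.0]
tcp_rot: [0.524, -0.476, 0.523, 0.475]
ft_force: [-0.3, -0.1, -0.2]
gripper_width: -0.1
```

```bash
python3 -c "
from h import *
rep();print(tgt((-107,45,46)))"
```

```text
t 16.98 bal [-107.7   44.9   48. ] f [-0.3 -0.1 -0.2] w -0.13192456953805176
rotvec to desired (tool,deg) [-0.02  0.03  0.17]
[ 0.2  -0.07  0.01]
```

>>> {"name": "apply_moves", "arguments": {"targets": [0.2,0,0,0,0,0,-1,0.2,0,0,0,0,0,-1,0.2,0,0,0,0,0,-1]}}

```text
t: 17.35
eef_pos: [425.4, 172.2, 42.1]
tcp_rot: [0.524, -0.476, 0.523, 0.475]
ft_force: [-0.0, 0.2, 3.1]
gripper_width: -0.1
```

>>> {"name": "apply_moves", "arguments": {"targets": [0.2,0,0,0,0,0,-1]}}

```text
t: 17.48
eef_pos: [425.5, 172.2, 40.9]
tcp_rot: [0.525, -0.476, 0.522, 0.474]
ft_force: [-8.1, -1.5, 32.0]
gripper_width: 0.3
```

>>> {"name": "apply_moves", "arguments": {"targets": [0.2,0,0,0,0,0,-1]}}

```text
t: 17.6
eef_pos: [425.5, 172.2, 40.6]
tcp_rot: [0.525, -0.477, 0.522, 0.474]
ft_force: [-11.0, -2.4, 40.7]
gripper_width: 0.3
```

>>> {"name": "apply_moves", "arguments": {"targets": [-0.3,0,0,0,0,0,-1,-1,0,0,0,0,0,-1,-3,0,0,0,0,0,-1,-4,0,0,0,0,0,-1,-4,0,0,0,0,0,-1,-3,1,0,0,0,0,-1,0,3,0,0,0,0,-1,0,3,0,0,0,0,-1,0,0,0,0,0,0,-1]}}

```text
t: 18.73
eef_pos: [353.4, 179.0, 201.0]
tcp_rot: [0.526, -0.477, 0.521, 0.474]
ft_force: [-0.0, 0.6, -0.3]
gripper_width: 0.0
```

Run:
```python
from h import *
rep()
for n in ['scene','top']:
  p,d=env.get_image(n); np.savez(f'pics/{n}7.npz',p=p,d=d)
  p=cv2.resize(p[150:330,190:390] if n=='scene' else p[130:350,170:420],None,fx=2.7,fy=2.7,interpolation=cv2.INTER_CUBIC)
  cv2.imwrite('pics/%s7.png'%n,p[:,:,::-1])
for n in ["top","scene"]:
  for k in "057":
    z=np.load(f"pics/{n}{k}.npz");p=z['p'].astype(int);r,g,b=p[...,0],p[...,1],p[...,2]
    for nm,m in [("blue",(b>100)&(b-r>60)&(b-g>40)),("red",(r>120)&(r-g>90)&(r-b>90))]:
        kk,l,st,ce=cv2.connectedComponentsWithStats(m.astype(np.uint8)); 
        for i in range(1,kk):
            if st[i,4]>40: print(n,k,nm,st[i,4],ce[i].round(1),bal(onz(n,*ce[i],45.5)),"depth z",bydepth(n,*ce[i],np.median(z['d'][l==i]))[2].round(1))
```

```text
t 18.73 bal [-180.    44.8  201. ] f [-0.   0.6 -0.3] w 0.02369548197992075
rotvec to desired (tool,deg) [-0.02  0.1   0.46]
top 0 blue 85 [348.3 270.4] [  -9.1 -123.5   45.5] depth z 57.0
top 0 blue 240 [242.5 301.4] [-107.2   44.4   45.5] depth z 47.0
top 0 red 158 [296.9 312.2] [-107.2  -50.6   45.5] depth z 46.6
top 5 blue 67 [347.6 270.7] [ -10.1 -122.4   45.5] depth z 57.0
top 5 red 60 [300.2 313.3] [-108.   -56.3   45.5] depth z 46.4
top 7 blue 87 [347.9 270.3] [  -9.1 -122.8   45.5] depth z 56.9
top 7 blue 244 [242.5 301.5] [-107.4   44.4   45.5] depth z 46.6
top 7 red 157 [296.9 312.1] [-107.   -50.5   45.5] depth z 46.8
scene 0 blue 118 [342.2 255.1] [-107.5   44.6   45.5] depth z 46.4
scene 0 red 59 [337.4 228.5] [-107.4  -49.1   45.5] depth z 46.9
scene 5 blue 118 [342.2 255.1] [-107.5   44.6   45.5] depth z 47.0
scene 5 red 59 [337.4 228.5] [-107.4  -49.1   45.5] depth z 47.1
scene 7 blue 118 [342.2 255.1] [-107.5   44.6   45.5] depth z 46.8
scene 7 red 59 [337.4 228.5] [-107.4  -49.1   45.5] depth z 46.6
```

View pics/scene7.png

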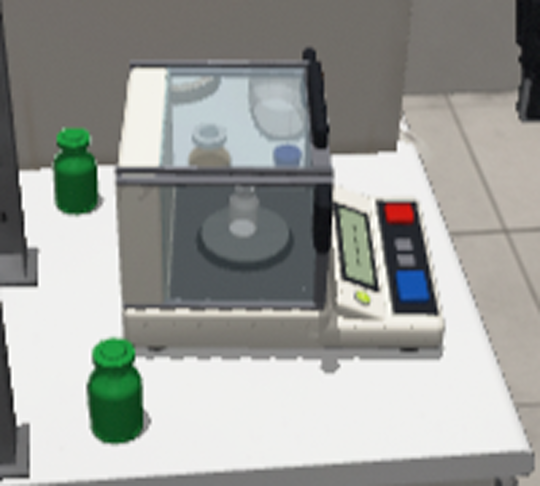

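View pics/top7.png

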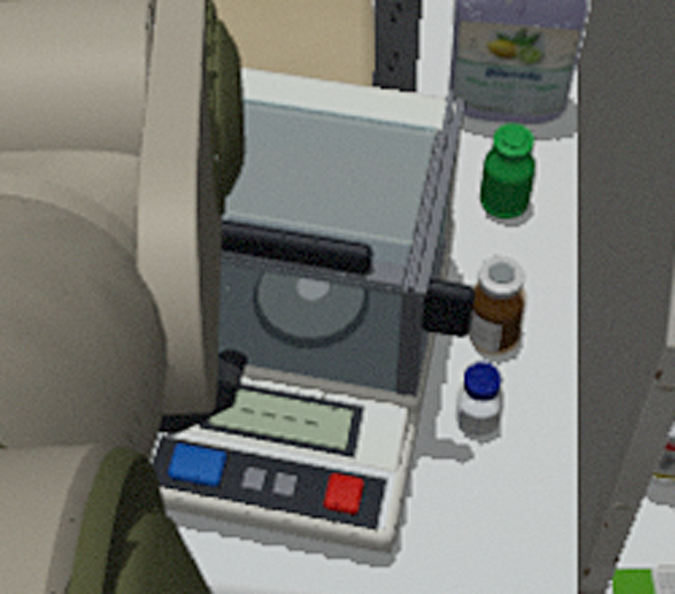

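```bash
python3 -c "
from rig import env
print(env.sign_off())"
```

```text
the job is handed in; nothing more can be done
None
```

Both doors are pushed shut, and the tare key was then pressed all the way down and released. I handed the job in at about 18.7 s, and no verdict was reported.

- **Doors:** I closed the left door, then the top door, with the shut fingertips from behind the tabs at about 30 mm/s. Sliding took 1.5–2.5 N. Contact force rose to about 8–9 N at each stop. In the picture the rear faces are at about balance x -20 (left) and -21 mm (top), against -22 expected, which is within a pixel.
- **Tare key:** The fingertip went from first contact at about 45 mm down to 40.6 mm, where the key is fully down at 41.5 mm. The key is back at its earlier height.
- **Harder press than intended:** I sent one step too many after the key bottomed. The wrist force peaked at about 41 N vertically with 11 N sideways, well above the 4 N needed. It is under the 120 N wrist limit. I take the 40 N limit on arm and gripper-body contact not to cover the fingertips, but that is my reading.
- **Nothing else moved:** In the scene view both keys sit at the same pixels before and after, so the balance did not shift. The vials look undisturbed, I did not touch the power key, and the arm ended clear of everything.
- **Display:** It still shows "- - - -", as it did at the start.

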